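Find the bowed cover plate by rocking it

TASK

One of the three cover plates on the granite surface plate is bowed: find out which by pressing slowly and gently with a fingertip on the ends of the plates, and rock the bowed one fully down onto one end for a moment. Then take it by its grip bar and lay it, bar up, in the reject tray without dropping it; do not lift the two good plates, just leave them on the surface plate, and do not disturb the other things on the table.

Things in the scene. Friction and masses are not known exactly. Their poses are not given: they have to be found in the camera images.
- surface_plate: Dark granite surface plate on four rubber feet, staying in place: slab 230 mm (its x) by 350 mm (its y), flat top 50 mm above its origin (on the table under its middle). The three cover plates lie on it side by side along its y, about 100 mm apart, their length roughly along its x. Granite and plates are hard; the feet give only 0.025 mm per newton.
- granite (a joint): How far the granite has sunk on its rubber feet, in m, down positive: 0.000025 m per newton, about 0.0005 under the three plates' own weight. Past 0.0013 (some 30 N of pressing) the plates are pressed too hard. Touch down at 15 mm/s or slower, or the blow alone does it. The reading is noisy: go by the force at the gripper.
- granite_top (a point): Middle of the granite's top face. To test a plate, press its top 45 to 60 mm from the middle along its x. The bowed one rests level, as high as the others, on a 36 mm strip across its middle; its underside rises to 5 mm at both short ends, so 2.5 to 6 N there rock it some 3.5 mm down (tilt 0.106 rad) until the end touches; it swings back. A good one does not give. Over 25 N on a plate is too rough.
- plate_1: One of three look-alike bare steel cover plates, bar up on the granite: 130 mm long (its x), 64 wide (y), 12 thick, 0.56 to 0.88 kg; origin: centre of underside, z up. On its middle a dark grip bar 50 long (x), 14 wide (y), from 12 to 37 mm height. A good plate stands flat and firm to its ends; which of the three is bowed is not told.
- plate_2: One of three look-alike bare steel cover plates, bar up on the granite: 130 mm long (its x), 64 wide (y), 12 thick, 0.56 to 0.88 kg; origin: centre of underside, z up. On its middle a dark grip bar 50 long (x), 14 wide (y), from 12 to 37 mm height. A good plate stands flat and firm to its ends; which of the three is bowed is not told.
- plate_3: One of three look-alike bare steel cover plates, bar up on the granite: 130 mm long (its x), 64 wide (y), 12 thick, 0.56 to 0.88 kg; origin: centre of underside, z up. On its middle a dark grip bar 50 long (x), 14 wide (y), from 12 to 37 mm height. A good plate stands flat and firm to its ends; which of the three is bowed is not told.
- tray: White plastic reject tray, open on top, fixed on the table: 200 mm (its x) by 160 mm (its y) outside, walls 5 mm thick and 35 mm high, floor 5 mm thick. Origin: centre of the underside.
- optic_post: Bystander: steel post, 13 mm thick, 83 mm tall, on a round foot of 32 mm; origin under its centre. To be left alone.
- parts_box: Bystander: cardboard parts box 70 x 100 x 40 mm; origin under its centre. To be left alone.
- driver: Bystander: screwdriver with a black handle, about 200 mm long, lying on the table beyond the granite; origin below its middle. To be left alone.
Mind the look-alikes: they are no part of the job. Leave any green or turquoise look-alike of the plate_2 alone.

How it is judged:
On the way:
1. the bowed plate, lying on the surface plate, is pressed by the fingers and rocked down onto one of its ends (angle between plate_2's own z axis and vertical between 0.085 and 0.15 rad and contact force between the fingers and plate_2 above 0.3 N and contact force between plate_2 and surface_plate above 1.5 N and z of plate_2 in the frame of surface_plate below 0.056 m), for 0.25 s.
At the end, for the whole second after the job is handed in: The bowed plate lies at rest on the floor of the reject tray, grip bar up (underside within 7 mm of the floor, tilted under 0.15 rad, its middle within 60 mm of the tray's middle); both good plates lie flat on the surface plate (heights within 6 mm, tilted under 0.05 rad) (z of plate_2 in the frame of tray between 0 and 0.012 m and horizontal distance between plate_2 and tray below 0.06 m and angle between plate_2's own z axis and vertical below 0.15 rad and linear speed of plate_2 below 0.02 m/s and z of plate_1 in the frame of surface_plate between 0.045 and 0.056 m and angle between each of plate_1, plate_3's own z axis and vertical below 0.05 rad and z of plate_3 in the frame of surface_plate between 0.045 and 0.056 m); the robot touches nothing.
It fails at once if the end of a cover plate is pressed too hard: the granite sinks more than 1.3 mm on its feet (about 30 N) ((value of joint granite above 0.0013 m and horizontal distance between the grasp point and plate_1 between 0.032 and 0.08 m) or (value of joint granite above 0.0013 m and horizontal distance between the grasp point and plate_2 between 0.032 and 0.08 m) or (value of joint granite above 0.0013 m and horizontal distance between the grasp point and plate_3 between 0.032 and 0.08 m)).
It fails at once if a good plate is lifted or pushed more than 40 mm (distance of any of plate_1, plate_3 from where it was at the start of the episode above 0.04 m or z of any of plate_1, plate_3 in the frame of surface_plate above 0.065 m).
It fails at once if the bowed plate is dropped: falls freely by about 10 mm or more (contact force between the fingers and plate_2 below 0.05 N and linear speed of plate_2 above 0.45 m/s).
It fails at once if a bystander is shoved more than 30 mm (distance of any of optic_post, parts_box, driver from where it was at the start of the episode above 0.03 m).
It also fails if it takes over 72 s, if anything falls off the work surface, if the arm or the gripper's body presses on something with over 40 N, if the wrist force passes 120 N, or if a joint passes its speed limit or range.

ROBOT

A 6-joint arm with a two-finger parallel gripper is mounted at the origin on the work surface. World frame = base frame: x ahead of the robot, y to its left, z up, the work surface at z = 0. Lengths are in m, angles in rad, forces in N, time in s.
With the tool pointing down it reaches from about 0.35 to 0.85 m from the base axis. Payload 8.1 kg.
Tool frame: the origin (TCP) lies on the mounting face of the last link; the fingertips stand 186 mm ahead of it and the grasp point (between the pads) lies 167 mm ahead of it; y points along the fingers, x is the direction in which the jaws open and shut, and the axes are right-handed (so a half turn about y gives the same grasp; the last joint's range is limited). The gripper opens to 93 mm and grips with 3 to 60 N. Pads are 15 mm wide; open, the fingers measure 128 mm over their backs; the gripper's body (75 mm by 188 mm) begins 65 mm behind the grasp point.
Start: joints at [-1.401, 0.13, 1.488, -0, 1.523, -0.085], TCP at [0.151, -0.581, 0.405] pointing down, gripper open.
Joint ranges: [-2.96, 2.96], [-0.89, 2.26], [0.02, 2.5], [-1.34, 4.48], [0, 2.73], [-2.66, 2.66]. Speed limits (rad/s): [2.39, 2.39, 2.79, 3.14, 3.14, 3.14].

INTERFACE

Orientations are given as a rotation vector (axis times angle).
In Python, from plant import robot, imaging gives the robot as it stands.
- The arm moves only by the shell command python3 -m inch 'ROWS' [OPENING] [FORCE]. ROWS is JSON, a list of rows, each an object of numbers: "x", "y", "z": the shift along the tool's x, y, z in mm; "twist": the turn about the tool's y in rad. In form: [{"x": .., "y": .., "z": .., "twist": ..}, ...]. A call has 1 to 12 rows; each row shifts and turns the commanded pose from where the row before left it, along the tool's axes as they then stand; what a row does not reach is not made up. A row lasts 1/10 s, in which the tool goes at most 50 mm and 8.59 degrees, less where a joint would pass 70% of its speed; a pose out of reach is approached as far as the arm can. A call with a gripper value outside its range is refused whole. OPENING is the gripper command: -1 is shut, 1 is fully open, values between are in proportion, set as the call begins (- or left out, the last holds). The fingers move at their own pace and stop on an object; FORCE is the grip in N (left out, the last holds). Time passes only in rows, so rows that do not move let the fingers close. It gives the time, the measured TCP pose, the force and the opening at its end, in the units of the state.
- robot.read_state(): the state, without advancing time (a new reading comes with each control period).
- imaging.read_camera(name): name is "side" or "top"; returns a dict with "color" (400x640x3 uint8, red, green, blue), "depth" (400x640 float32, m along the optical axis (not along the pixel's ray), 0 where there is no reading), "fx", "fy", "cx", "cy" (pixels), "rvec" (rotation vector, rad) and "tvec" (3), from world to camera coordinates, as OpenCV has them. Camera axes: x right, y down, z forward; pixel columns grow to the right and rows downward; lengths in m; the calibration is good to about 2 mm. A picture is of the moment at which its call begins.
- robot.close_job(): hands the job in, once; it reports no verdict.
The state is a dict: "t": time; "q": joint angles; "dq": joint speeds; "joint_torque": joint torques, N m; "tool_pos": TCP position; "orientation": TCP orientation; "force": force on the tool from outside, world axes, zero at the start; "wrist_torque": the same for the moment, N m; "opening": finger opening in m.
Only numpy, scipy, OpenCV 4.12 (cv2) and the standard library are available. Lean on these libraries where they do the work, as an engineer would, in place of code of your own. Each camera call takes 0.05 s, during which the arm holds its last target.

## Working session

There is one attempt and no reset: what is moved stays moved. The work goes in short steps, Python scripts to look and compute and a shell command to move; the robot and the scene stay as the last step left them, time stands still between calls to the robot, and variables do not carry over. Pictures are saved under pics/ and viewed, and the job is handed in when it is done.

```bash
ls; mkdir -p pics; python3 - <<'E'
from plant import robot, imaging
import cv2,numpy as np
s=robot.read_state()
for k,v in s.items(): print(k,np.round(v,4))
for n in("top","side"):
    c=imaging.read_camera(n)
    cv2.imwrite(f"pics/{n}0.png",c["color"][:,:,::-1])
    print(n,c["fx"],c["cx"],c["cy"],c["rvec"],c["tvec"])
E
```

```text
pics
t 0.0
q [-1.4014  0.1311  1.4893  0.      1.523  -0.0854]
dq [ 0.0001 -0.0011 -0.0018  0.0003  0.001   0.0014]
joint_torque [-8.00000e-04 -5.59845e+01 -4.91764e+01  7.67000e-02  3.54000e-02
 -2.00000e-04]
tool_pos [ 0.1512 -0.5804  0.4037]
orientation [-1.3177  1.0204 -1.0182]
force [ 0.1564 -1.0039 -0.2194]
wrist_torque [-0.0047  0.0152  0.0294]
opening 0.0931
top 456.276045054171 324.0476570097482 205.19191935091547 [ 2.1089744  -2.15811312  0.16492257] [0.08311263 0.5486058  1.17791576]
side 374.6046495761164 311.98257248446026 200.827274680028 [ 2.29196175 -0.55562123  0.22736202] [-0.45090986  0.25491869  0.73058035]
```

View pics/top0.png

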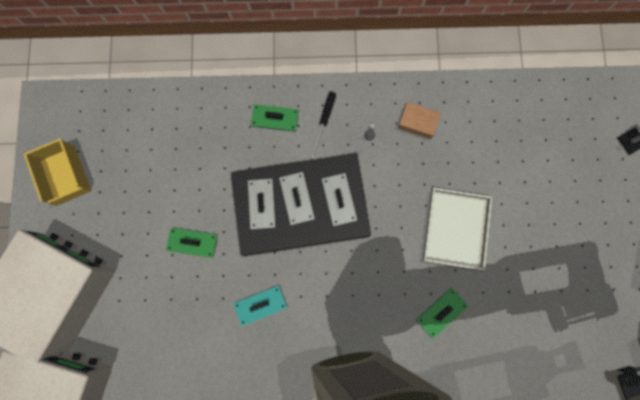

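View pics/side0.png

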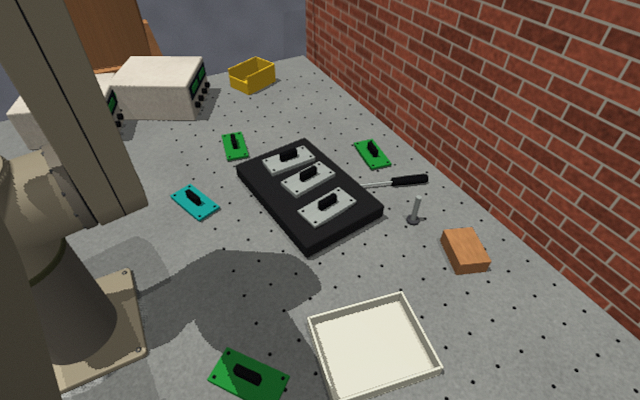

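```bash
cat > h.py <<'E'
import numpy as np, cv2
from plant import robot, imaging
from scipy.spatial.transform import Rotation as Ro
def cloud(n):
    c=imaging.read_camera(n); d=c["depth"].astype(float)
    v,u=np.indices(d.shape)
    P=np.stack([(u-c["cx"])/c["fx"]*d,(v-c["cy"])/c["fy"]*d,d],-1)
    R=cv2.Rodrigues(np.array(c["rvec"],float))[0]; t=np.array(c["tvec"]).ravel()
    W=(P-t)@R
    W[d==0]=np.nan
    return c,W
def st():
    s=robot.read_state(); R=Ro.from_rotvec(s["orientation"]).as_matrix()
    return s,R
E
python3 - <<'E'
from h import *
s,R=st(); print(R.round(3))
c,W=cloud("top")
np.set_printoptions(suppress=True,precision=3)
for v in range(20,400,40):
    print(v,[(u,*W[v,u].round(3)) for u in range(20,640,100)])
E
```

```text
[[ 0.252 -0.     0.968]
 [-0.968  0.002  0.252]
 [-0.002 -1.     0.   ]]
20 [(20, np.float64(1.526), np.float64(1.41), np.float64(-0.61)), (120, np.float64(1.532), np.float64(0.977), np.float64(-0.64)), (220, np.float64(1.527), np.float64(0.528), np.float64(-0.653)), (320, np.float64(1.518), np.float64(0.074), np.float64(-0.659)), (420, np.float64(1.517), np.float64(-0.384), np.float64(-0.679)), (520, np.float64(1.518), np.float64(-0.85), np.float64(-0.7)), (620, np.float64(1.514), np.float64(-1.32), np.float64(-0.716))]
60 [(20, np.float64(1.406), np.float64(1.491), np.float64(-0.746)), (120, np.float64(1.39), np.float64(1.015), np.float64(-0.739)), (220, np.float64(1.377), np.float64(0.546), np.float64(-0.739)), (320, np.float64(1.365), np.float64(0.079), np.float64(-0.741)), (420, np.float64(1.358), np.float64(-0.389), np.float64(-0.751)), (520, np.float64(1.346), np.float64(-0.856), np.float64(-0.752)), (620, np.float64(1.326), np.float64(-1.309), np.float64(-0.736))]
100 [(20, np.float64(1.208), np.float64(1.475), np.float64(-0.747)), (120, np.float64(0.88), np.float64(0.655), n
[... 2822 characters left out ...]
at64(0.196), np.float64(0.09), np.float64(-0.0)), (420, np.float64(0.19), np.float64(-0.176), np.float64(-0.002)), (520, np.float64(0.184), np.float64(-0.44), np.float64(-0.002)), (620, np.float64(0.178), np.float64(-0.705), np.float64(-0.006))]
380 [(20, np.float64(0.135), np.float64(0.799), np.float64(0.126)), (120, np.float64(0.106), np.float64(0.616), np.float64(0.001)), (220, np.float64(0.099), np.float64(0.355), np.float64(-0.007)), (320, np.float64(0.188), np.float64(0.081), np.float64(0.454)), (420, np.float64(0.213), np.float64(-0.06), np.float64(0.587)), (520, np.float64(0.084), np.float64(-0.43), np.float64(-0.002)), (620, np.float64(0.154), np.float64(-0.483), np.float64(0.342))]
```

```bash
python3 - <<'E'
from h import *
np.set_printoptions(suppress=True,precision=4)
c,W=cloud("top")
im=c["color"]; crop=im[90:290,220:520]
cv2.imwrite("pics/crop0.png",cv2.resize(crop[:,:,::-1],None,fx=2.6,fy=2.6,interpolation=cv2.INTER_CUBIC))
R=cv2.Rodrigues(np.array(c["rvec"],float))[0]; t=np.array(c["tvec"]).ravel()
C=-R.T@t
def ray(px,z):
    d=R.T@np.array([(px[0]-c["cx"])/c["fx"],(px[1]-c["cy"])/c["fy"],1]); return C+d*(z-C[2])/d[2]
def rect(m,z,name):
    n,l,sts,cen=cv2.connectedComponentsWithStats(m.astype(np.uint8))
    for i in range(1,n):
        if sts[i,4]<250: continue
        ys,xs=np.where(l==i)
        P=np.array([ray((x,y),z)[:2] for x,y in zip(xs,ys)])
        (cx,cy),(w,h),a=cv2.minAreaRect((P*1000).astype(np.float32))
        b=cv2.boxPoints(((cx,cy),(w,h),a)); e=b[1]-b[0]; e2=b[2]-b[1]
        L=e if np.hypot(*e)>np.hypot(*e2) else e2
        ang=np.degrees(np.arctan2(L[1],L[0])); ang=(ang+90)%180-90
        print(name,"px",cen[i].round(1),"ctr",round(cx,1),round(cy,1),"mean",(P.mean(0)*1000).round(1),"size",round(w,1),round(h,1),"long-axis deg",round(ang,2),"medz",np.nanmedian(W[l==i][:,2]).round(4))
I=im.astype(int); g=I.mean(2); sat=I.max(2)-I.min(2)
box=np.zeros(g.shape,bool); box[140:280,225:510]=1
plate=box&(g>140)&(sat<40)&(W[...,2]>0.05)
rect(cv2.morphologyEx(plate.astype(np.uint8),cv2.MORPH_CLOSE,np.ones((9,9))),0.062,"plate")
dark=box&(g<70)&(W[...,2]>0.03); 
sl=box&(W[...,2]>0.035)&(np.indices(g.shape)[1]<400)
rect(cv2.morphologyEx(sl.astype(np.uint8),cv2.MORPH_OPEN,np.ones((5,5))),0.05,"slab")
tr=box&(g>150)&(np.indices(g.shape)[1]>410)
rect(cv2.morphologyEx(tr.astype(np.uint8),cv2.MORPH_CLOSE,np.ones((9,9))),0.035,"tray")
rect(cv2.morphologyEx(tr.astype(np.uint8),cv2.MORPH_CLOSE,np.ones((9,9))),0.005,"tray5")
bar=dark&(W[...,2]>0.072)
n,l,sts,cen=cv2.connectedComponentsWithStats(bar.astype(np.uint8))
for i in range(1,n):
    if sts[i,4]>30: print("bar",cen[i],sts[i,4],ray(cen[i],0.087)*1000, np.nanmedian(W[l==i],0))
E
```

```text
plate px [296.5 198.3] ctr 568.6 143.4 mean [567.9 143. ] size 127.1 60.6 long-axis deg 13.23 medz 0.0614
plate px [339.2 199.7] ctr 563.2 30.6 mean [561.5  29.9] size 127.4 60.9 long-axis deg 12.03 medz 0.0615
plate px [261.1 204.7] ctr 556.3 237.3 mean [552.9 236.8] size 127.5 60.2 long-axis deg 3.66 medz 0.0615
slab px [299.9 204.4] ctr 555.5 134.6 mean [553.9 134.7] size 229.9 348.5 long-axis deg -82.6 medz 0.0505
tray px [458.2 228.3] ctr 481.7 -287.2 mean [ 481.2 -286.6] size 160.9 199.2 long-axis deg -10.21 medz 0.005
tray5 px [458.2 228.3] ctr 484.8 -295.8 mean [ 484.4 -295.3] size 164.8 204.1 long-axis deg -10.21 medz 0.005
bar [296.0845 196.5493] 71 [567.9408 142.2778  87.    ] [0.569  0.1425 0.0864]
bar [338.9275 197.7101] 69 [562.2181  31.216   87.    ] [0.562  0.0311 0.0858]
bar [260.3924 202.1772] 79 [555.3324 235.0203  87.    ] [0.5563 0.2357 0.086 ]
```

View pics/crop0.png

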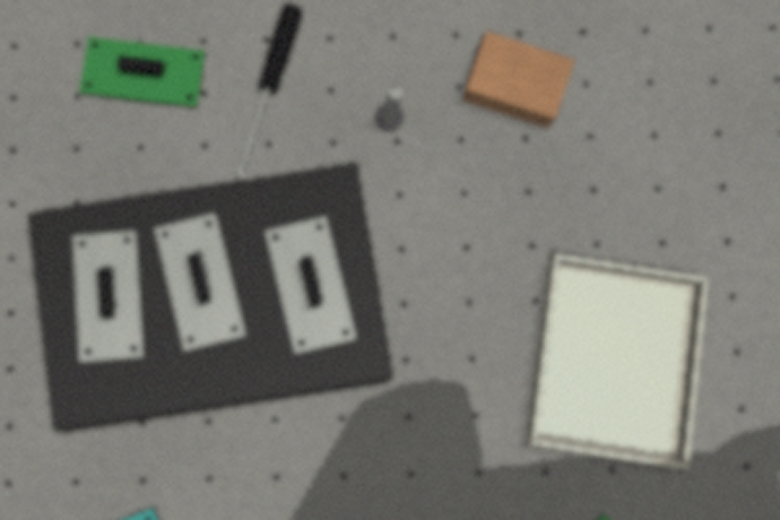

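Candidates: three bare-steel plates on the granite at (261,203), (297,198) and (340,199). Look-alikes to ignore are green at (275,117), (192,241) and (443,313), and turquoise at (261,304). The crop shows three grey plates with bars on the granite, the right colour and size (127x60 mm measured, top at 61.5 mm). I start with the one at (340,199).

```bash
python3 -m inch '[{"x":-10,"z":10},{"x":-20,"z":20},{"x":-25,"z":25},{"x":-25,"z":25},{"x":-25,"z":25},{"x":-25,"z":25},{"x":-25,"z":25},{"x":-25,"z":25},{"x":-25,"z":25},{"x":-25,"z":25},{"x":-25,"z":25},{"x":-25,"z":25}]' -1 30
```

```text
$[0]: bad value
```

```bash
cat >> h.py <<'E'
PL={"A":(568.3,143.0,13.0),"B":(562.5,31.0,12.0),"C":(556.0,236.0,3.7)}
def go(xm,ym,yawdeg=None,tip=None):
    "print tool-frame shift to put grasp axis at xm,ym mm, tip height mm"
    s,R=st(); p=np.array(s["tool_pos"])*1000
    d=np.array([xm-p[0],ym-p[1],0]); 
    if tip is not None: d[2]=tip+186-p[2]
    yaw=np.degrees(np.arctan2(R[1,2],R[0,2]))
    print("t",s["t"],"tcp",p.round(1),"tip z",(p[2]-186).round(1),"down axis",R[:,1].round(3),"yaw",yaw.round(2),"F",np.round(s["force"],2),"open",round(s["opening"],4))
    print("shift tool xyz",(R.T@d).round(1),"twist",None if yawdeg is None else -np.radians(yawdeg-yaw).round(4))
def end(n,a): 
    x,y,w=PL[n]; w=np.radians(w); return x+a*np.cos(w),y+a*np.sin(w)
E
python3 -c "
from h import *
go(*end('B',-52),12,90)"
```

```text
t 0.2 tcp [ 151.2 -580.5  404.1] tip z 218.1 down axis [-0.     0.001 -1.   ] yaw 14.6 F [-0.42  0.33  0.18] open 0.093
shift tool xyz [-490.3  128.7  500.2] twist 0.0454
```

```bash
python3 -m inch '[{"x":-10,"y":0,"z":10,"twist":0},{"x":-20,"y":0,"z":20,"twist":0.0},{"x":-25,"y":0,"z":25,"twist":0},{"x":-25,"y":0,"z":25,"twist":0},{"x":-25,"y":0,"z":25,"twist":0},{"x":-25,"y":0,"z":25,"twist":0},{"x":-25,"y":0,"z":25,"twist":0},{"x":-25,"y":0,"z":25,"twist":0},{"x":-25,"y":0,"z":25,"twist":0},{"x":-25,"y":0,"z":25,"twist":0},{"x":-25,"y":0,"z":25,"twist":0},{"x":-25,"y":0,"z":25,"twist":0}]' -1 30;  python3 -c "
from h import *
go(*end('B',-52),12,90)"
```

```text
t: 1.4
tool_pos: [0.3519, -0.237, 0.4047]
orientation: [-1.319, 1.019, -1.02]
force: [0.4, -0.6, 0.7]
opening: 0.0024
t 1.4 tcp [ 351.9 -237.   404.7] tip z 218.7 down axis [ 0.001 -0.    -1.   ] yaw 14.61 F [ 0.44 -0.59  0.74] open 0.0024
shift tool xyz [-208.6  128.7  219.3] twist 0.0455
```

```bash
python3 -m inch '[{"x":-25,"y":0,"z":26,"twist":0.005},{"x":-25,"y":5,"z":26,"twist":0.005},{"x":-25,"y":10,"z":26,"twist":0.005},{"x":-25,"y":15,"z":26,"twist":0.005},{"x":-25,"y":18,"z":26,"twist":0.005},{"x":-25,"y":18,"z":26,"twist":0.005},{"x":-20,"y":18,"z":22,"twist":0.005},{"x":-20,"y":15,"z":21,"twist":0.005},{"x":-13,"y":15,"z":15,"twist":0.005},{"x":-5,"y":8,"z":5,"twist":0},{"x":0,"y":3,"z":0,"twist":0},{"x":0,"y":0,"z":0,"twist":0}]';  python3 -c "
from h import *
go(*end('B',-52),12,66)"
```

```text
t: 2.6
tool_pos: [0.5153, 0.014, 0.2796]
orientation: [-1.302, 1.054, -1.053]
force: [0.2, -1.1, 0.4]
opening: 0.0004
t 2.6 tcp [515.3  14.  279.6] tip z 93.6 down axis [-0.001 -0.    -1.   ] yaw 12.03 F [ 0.18 -1.12  0.41] open 0.0004
shift tool xyz [-6.8 27.6 -2.3] twist 0.0006
```

```bash
python3 -m inch '[{"x":-4,"y":6,"z":-2,"twist":0},{"x":-3,"y":7,"z":0,"twist":0},{"x":0,"y":6,"z":0,"twist":0},{"x":0,"y":4,"z":0,"twist":0},{"x":0,"y":1,"z":0,"twist":0},{"x":0,"y":0,"z":0,"twist":0}]';  python3 -c "
from h import *
go(*end('B',-52),12,62)
import cv2
cv2.imwrite('pics/s1.png',imaging.read_camera('side')['color'][:,:,::-1])
go(*end('B',-52),12,62)"
```

```text
t: 3.2
tool_pos: [0.5125, 0.0206, 0.2555]
orientation: [-1.301, 1.054, -1.053]
force: [-0.9, -0.2, 0.4]
opening: 0.0007
t 3.2 tcp [512.5  20.6 255.5] tip z 69.5 down axis [-0.  0. -1.] yaw 12.01 F [-0.86 -0.2   0.35] open 0.0007
shift tool xyz [ 0.2  7.5 -0.9] twist 0.0002
t 3.25 tcp [512.6  20.6 255.8] tip z 69.8 down axis [-0. -0. -1.] yaw 12.01 F [-0.34  0.01 -0.35] open 0.0002
shift tool xyz [ 0.2  7.8 -1. ] twist 0.0002
```

View pics/s1.png

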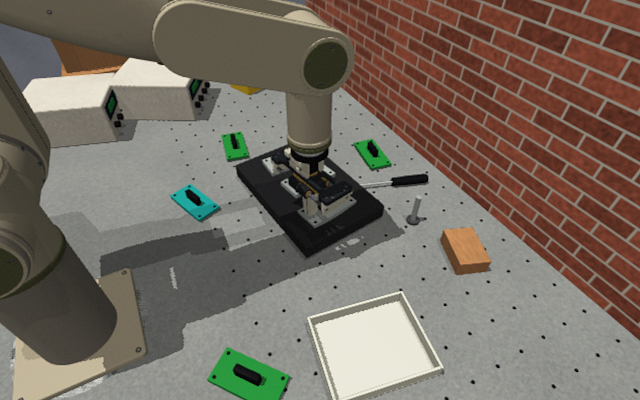

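The closed fingertips (about (310,212)) stand just over the near end of the right-hand plate. Now I descend slowly to feel contact.

```bash
python3 -m inch '[{"x":0,"y":1,"z":0,"twist":0},{"x":0,"y":1,"z":0,"twist":0},{"x":0,"y":1,"z":0,"twist":0},{"x":0,"y":1,"z":0,"twist":0},{"x":0,"y":1,"z":0,"twist":0},{"x":0,"y":0.5,"z":0,"twist":0},{"x":0,"y":0,"z":0,"twist":0}]'; python3 -m inch '[{"x":0,"y":0.5,"z":0,"twist":0},{"x":0,"y":0.5,"z":0,"twist":0},{"x":0,"y":0,"z":0,"twist":0}]';python3 -m inch '[{"x":0,"y":0.5,"z":0,"twist":0},{"x":0,"y":0,"z":0,"twist":0}]'
```

```text
t: 3.95
tool_pos: [0.5125, 0.0207, 0.2501]
orientation: [-1.301, 1.053, -1.053]
force: [0.8, 0.3, 0.1]
opening: 0.0005
t: 4.25
tool_pos: [0.5125, 0.0207, 0.2491]
orientation: [-1.301, 1.053, -1.053]
force: [-0.2, 0.2, -0.2]
opening: 0.0004
t: 4.45
tool_pos: [0.5125, 0.0207, 0.2487]
orientation: [-1.301, 1.053, -1.053]
force: [-0.0, -0.4, 0.8]
opening: 0.0004
```

```bash
python3 -m inch '[{"x":0,"y":0.4,"z":0,"twist":0},{"x":0,"y":0,"z":0,"twist":0}]';python3 -m inch '[{"x":0,"y":0.3,"z":0,"twist":0},{"x":0,"y":0,"z":0,"twist":0}]'; python3 -m inch '[{"x":0,"y":0.3,"z":0,"twist":0},{"x":0,"y":0,"z":0,"twist":0}]'
```

```text
t: 4.65
tool_pos: [0.5125, 0.0207, 0.2483]
orientation: [-1.301, 1.053, -1.053]
force: [0.3, 1.1, -0.6]
opening: 0.0004
t: 4.85
tool_pos: [0.5125, 0.0207, 0.248]
orientation: [-1.301, 1.053, -1.053]
force: [0.2, -0.1, -0.2]
opening: 0.0002
t: 5.05
tool_pos: [0.5125, 0.0207, 0.2479]
orientation: [-1.301, 1.053, -1.053]
force: [0.7, 0.0, 1.0]
opening: 0.0004
```

```bash
python3 -m inch '[{"x":0,"y":0.3,"z":0,"twist":0},{"x":0,"y":0,"z":0,"twist":0}]';python3 -m inch '[{"x":0,"y":0.2,"z":0,"twist":0},{"x":0,"y":0,"z":0,"twist":0}]'
```

```text
t: 5.25
tool_pos: [0.5126, 0.0207, 0.2477]
orientation: [-1.301, 1.053, -1.053]
force: [-2.1, -0.2, 2.7]
opening: 0.0007
t: 5.45
tool_pos: [0.5125, 0.0207, 0.2474]
orientation: [-1.301, 1.053, -1.053]
force: [-2.8, -0.6, 5.4]
opening: 0.0006
```

```bash
python3 -m inch '[{"x":0,"y":0.2,"z":0,"twist":0},{"x":0,"y":0,"z":0,"twist":0}]'
```

```text
t: 5.65
tool_pos: [0.5125, 0.0207, 0.2472]
orientation: [-1.301, 1.053, -1.053]
force: [-3.3, -0.0, 5.2]
opening: 0.001
```

```bash
python3 -m inch '[{"x":0,"y":0.3,"z":0,"twist":0},{"x":0,"y":0,"z":0,"twist":0}]'
```

```text
t: 5.85
tool_pos: [0.5124, 0.0207, 0.2469]
orientation: [-1.302, 1.053, -1.053]
force: [-3.3, -0.6, 6.1]
opening: 0.0006
```

```bash
python3 -m inch '[{"x":0,"y":0.3,"z":0,"twist":0},{"x":0,"y":0.3,"z":0,"twist":0},{"x":0,"y":0,"z":0,"twist":0}]'
```

```text
t: 6.15
tool_pos: [0.5123, 0.0206, 0.2462]
orientation: [-1.302, 1.054, -1.053]
force: [-5.1, 0.4, 6.6]
opening: 0.0002
```

```bash
python3 -m inch '[{"x":0,"y":0.4,"z":-0.3,"twist":0},{"x":0,"y":0.4,"z":-0.3,"twist":0},{"x":0,"y":0,"z":0,"twist":0}]'
```

```text
t: 6.45
tool_pos: [0.5119, 0.0205, 0.2456]
orientation: [-1.301, 1.053, -1.053]
force: [-3.6, -0.5, 6.1]
opening: 0.0004
```

```bash
python3 -m inch '[{"x":0,"y":0.4,"z":-0.3,"twist":0},{"x":0,"y":0.4,"z":-0.3,"twist":0},{"x":0,"y":0,"z":0,"twist":0}]'
```

```text
t: 6.75
tool_pos: [0.5115, 0.0205, 0.245]
orientation: [-1.301, 1.053, -1.054]
force: [-3.4, 0.0, 5.2]
opening: 0.0003
```

```bash
python3 -m inch '[{"x":0,"y":0.4,"z":-0.2,"twist":0},{"x":0,"y":0.4,"z":-0.2,"twist":0},{"x":0,"y":0,"z":0,"twist":0}]'
```

```text
t: 7.05
tool_pos: [0.5113, 0.0204, 0.2446]
orientation: [-1.3, 1.052, -1.054]
force: [-2.9, 0.7, 9.4]
opening: 0.0006
```

```bash
python3 -m inch '[{"x":0,"y":0.2,"z":0,"twist":0},{"x":0,"y":0,"z":0,"twist":0},{"x":0,"y":0,"z":0,"twist":0},{"x":0,"y":0,"z":0,"twist":0},{"x":0,"y":0,"z":0,"twist":0}]'; python3 - <<'E'
from h import *
c,W=cloud("top")
cv2.imwrite('pics/t2.png',cv2.resize(c["color"][140:270,220:420][:,:,::-1],None,fx=4,fy=4))
c=imaging.read_camera('side')
cv2.imwrite('pics/s2.png',cv2.resize(c["color"][120:270,220:420][:,:,::-1],None,fx=4,fy=4))
print(robot.read_state()["force"])
E
```

```text
t: 7.55
tool_pos: [0.5113, 0.0204, 0.2445]
orientation: [-1.3, 1.052, -1.054]
force: [-3.8, 1.5, 10.3]
opening: 0.0007
[-4.18604748  0.67739117  9.39199995]
```

View pics/s2.png

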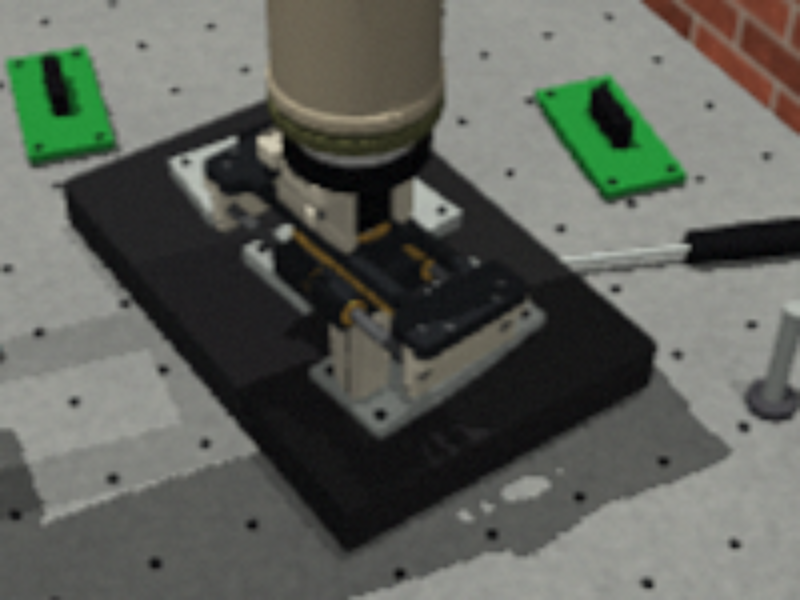

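```bash
python3 -m inch '[{"x":0,"y":0.2,"z":0,"twist":0},{"x":0,"y":0,"z":0,"twist":0},{"x":0,"y":0,"z":0,"twist":0}]'; python3 - <<'E'
from h import *
print(robot.read_state()["force"],robot.read_state()["wrist_torque"])
E
python3 -m inch '[{"x":0,"y":0.3,"z":0,"twist":0},{"x":0,"y":0,"z":0,"twist":0},{"x":0,"y":0,"z":0,"twist":0},{"x":0,"y":0,"z":0,"twist":0}]'
```

```text
t: 7.95
tool_pos: [0.5113, 0.0204, 0.2445]
orientation: [-1.3, 1.052, -1.054]
force: [-5.1, 0.4, 11.4]
opening: 0.0006
[-5.11922044  0.382958   11.39260557] [0.09663245 0.79297994 0.00670975]
t: 8.35
tool_pos: [0.5114, 0.0204, 0.2444]
orientation: [-1.3, 1.052, -1.054]
force: [-5.9, 0.7, 13.6]
opening: 0.0004
```

The plate gave 3.3 mm at 5–6 N, then stopped hard: force rose from 9 to 13.6 N with no further travel. So the (340,199) plate is the bowed one, and it has been held down for over 1 s. I let it swing back gently.

```bash
python3 -m inch '[{"x":0,"y":-0.7,"z":0,"twist":0},{"x":0,"y":-0.7,"z":0.2,"twist":0},{"x":0,"y":-0.7,"z":0.2,"twist":0},{"x":0,"y":-0.7,"z":0.3,"twist":0},{"x":0,"y":-0.8,"z":0.3,"twist":0},{"x":0,"y":-1,"z":0,"twist":0},{"x":0,"y":-2,"z":0,"twist":0},{"x":0,"y":-5,"z":0,"twist":0},{"x":0,"y":-10,"z":0,"twist":0},{"x":0,"y":-15,"z":0,"twist":0},{"x":0,"y":-10,"z":0,"twist":0},{"x":0,"y":0,"z":-15,"twist":0}]'
python3 -m inch '[{"x":0,"y":0,"z":-35,"twist":0},{"x":0,"y":0,"z":-45,"twist":0},{"x":0,"y":0,"z":-40,"twist":0},{"x":0,"y":0,"z":-15,"twist":0},{"x":0,"y":0,"z":0,"twist":0}]' -0.1
python3 - <<'E'
from h import *
go(*end('B',0),12,None)
c,W=cloud("top")
cv2.imwrite('pics/t3.png',c["color"][:,:,::-1])
c=imaging.read_camera('side')
cv2.imwrite('pics/s3.png',cv2.resize(c["color"][120:270,220:420][:,:,::-1],None,fx=4,fy=4))
E
```

```text
t: 9.55
tool_pos: [0.499, 0.0175, 0.2931]
orientation: [-1.298, 1.049, -1.056]
force: [1.5, -0.5, 0.4]
opening: 0.0003
t: 10.05
tool_pos: [0.3641, -0.0109, 0.2904]
orientation: [-1.3, 1.052, -1.055]
force: [0.4, -0.8, -0.4]
opening: 0.0359
t 10.05 tcp [364.1 -10.9 290.4] tip z 104.4 down axis [ 0.002 -0.    -1.   ] yaw 11.97 F [ 0.42 -0.76 -0.37] open 0.0359
shift tool xyz [1.000e-01 3.000e-01 2.027e+02] twist -0.0005
```

View pics/t3.png

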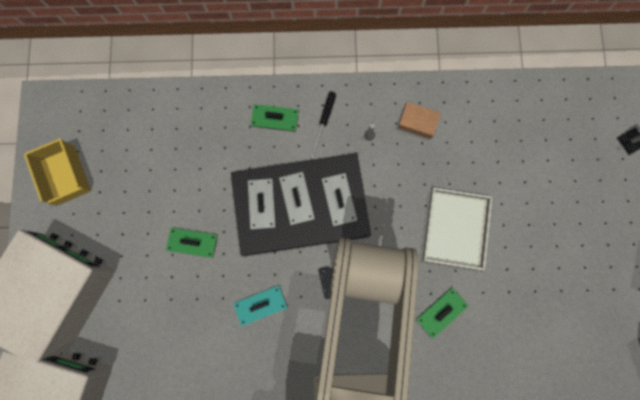

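View pics/s3.png

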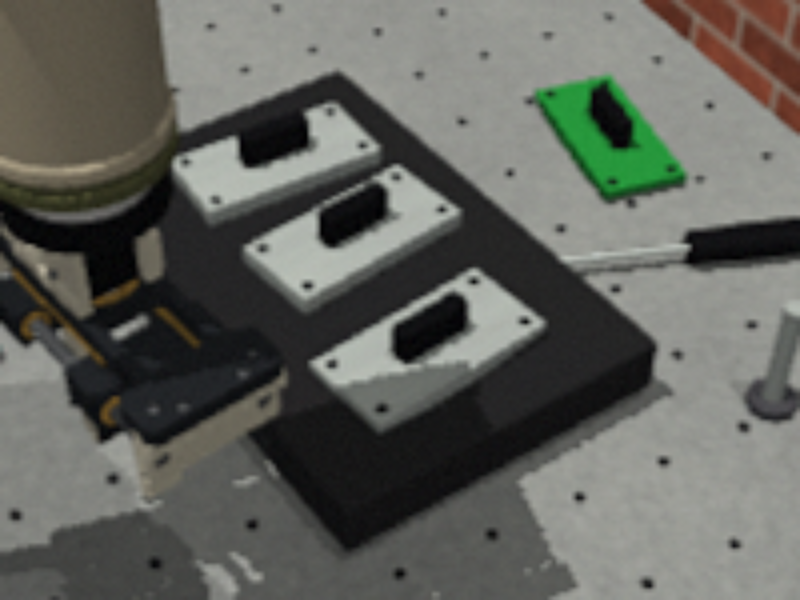

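The bowed plate (pixel (339,199)) is level again and barely moved. I re-measure it before grasping.

```bash
python3 - <<'E'
from h import *
c,W=cloud("top"); im=c["color"].astype(int); g=im.mean(2)
R=cv2.Rodrigues(np.array(c["rvec"],float))[0]; t=np.array(c["tvec"]).ravel(); C=-R.T@t
sub=np.zeros(g.shape,bool); sub[160:235,318:362]=1
bar=sub&(g<70)&(W[...,2]>0.072)
pl=sub&(W[...,2]>0.056)
for m,z,n in((bar,.087,"bar"),(pl,.062,"plate")):
    ys,xs=np.where(m)
    d=np.stack([(xs-c["cx"])/c["fx"],(ys-c["cy"])/c["fy"],np.ones(len(xs))],1)@R
    P=(C+d*((z-C[2])/d[:,2])[:,None])[:,:2]*1000
    w,V=np.linalg.eigh(np.cov(P.T)); v=V[:,1]*np.sign(V[0,1])
    print(n,len(xs),P.mean(0).round(1),"ang",np.degrees(np.arctan2(v[1],v[0])).round(1),cv2.minAreaRect(P.astype(np.float32)))
go(562,31,12,67)
E
```

```text
bar 72 [561.8  31. ] ang 11.0 ((562.2490234375, 31.208683013916016), (45.91835403442383, 10.713780403137207), 10.726085662841797)
plate 1163 [561.9  29.4] ang 12.2 ((590.8236694335938, 20.00879669189453), (181.8770751953125, 94.65694427490234), 11.963497161865234)
t 10.2 tcp [366.1 -10.7 290.7] tip z 104.7 down axis [ 0.002 -0.    -1.   ] yaw 12.01 F [ 0.6   0.83 -1.06] open 0.0414
shift tool xyz [ -0.   38.2 200.2] twist 0.0001
```

```bash
python3 -m inch '[{"x":0,"y":0,"z":20,"twist":0},{"x":0,"y":0,"z":35,"twist":0},{"x":0,"y":0,"z":40,"twist":0},{"x":0,"y":0,"z":40,"twist":0},{"x":0,"y":0,"z":35,"twist":0},{"x":0,"y":0,"z":20,"twist":0},{"x":0,"y":0,"z":10,"twist":0},{"x":0,"y":0,"z":0,"twist":0},{"x":0,"y":0,"z":0,"twist":0}]' -0.1
python3 - <<'E'
from h import *
go(562,31,12,64)
E
```

```text
t: 11.1
tool_pos: [0.5605, 0.031, 0.2891]
orientation: [-1.302, 1.054, -1.052]
force: [-0.8, -0.5, -0.7]
opening: 0.0419
t 11.1 tcp [560.5  31.  289.1] tip z 103.1 down axis [-0.001 -0.    -1.   ] yaw 12.04 F [-0.84 -0.48 -0.65] open 0.0419
shift tool xyz [ 0.4 39.1  1.5] twist 0.0007
```

```bash
python3 -m inch '[{"x":0.4,"y":6,"z":1.5,"twist":0},{"x":0,"y":9,"z":0,"twist":0},{"x":0,"y":9,"z":0,"twist":0},{"x":0,"y":7,"z":0,"twist":0},{"x":0,"y":4,"z":0,"twist":0},{"x":0,"y":2,"z":0,"twist":0},{"x":0,"y":1,"z":0,"twist":0},{"x":0,"y":0.5,"z":0,"twist":0},{"x":0,"y":0,"z":0,"twist":0}]'
python3 - <<'E'
from h import *
go(562,31,12,64)
c=imaging.read_camera('side')
cv2.imwrite('pics/s4.png',cv2.resize(c["color"][120:270,220:420][:,:,::-1],None,fx=4,fy=4))
E
```

```text
t: 12.0
tool_pos: [0.5626, 0.0309, 0.2514]
orientation: [-1.301, 1.053, -1.054]
force: [-0.3, -0.3, -0.5]
opening: 0.0418
t 12.0 tcp [562.6  30.9 251.4] tip z 65.4 down axis [ 0.001  0.    -1.   ] yaw 12.02 F [-0.26 -0.3  -0.54] open 0.0418
shift tool xyz [-0.2  1.4 -0.5] twist 0.0004
```

View pics/s4.png

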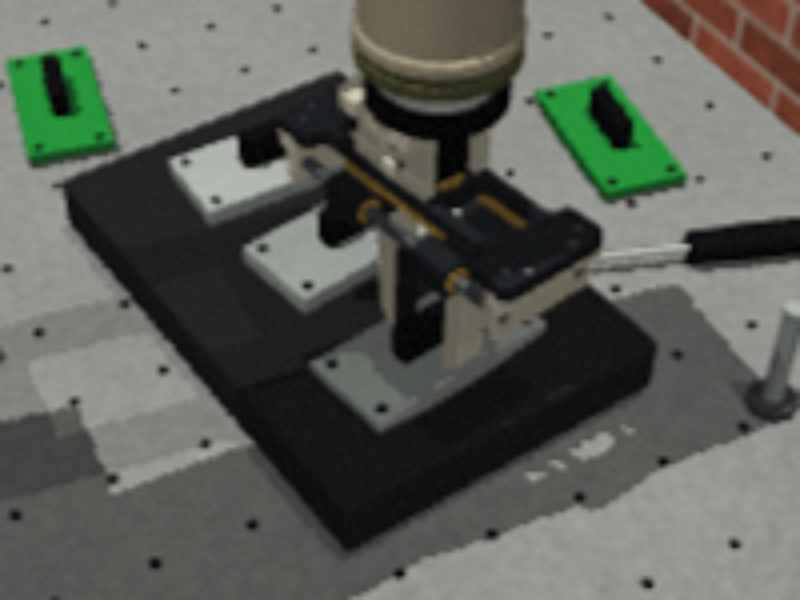

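The fingers straddle the bar at about (425,310) in the crop, one on each side. Down 1 mm more, then close.

```bash
python3 -m inch '[{"x":0,"y":1,"z":0,"twist":0},{"x":0,"y":0,"z":0,"twist":0}]'
python3 -m inch '[{"x":0,"y":0,"z":0,"twist":0},{"x":0,"y":0,"z":0,"twist":0},{"x":0,"y":0,"z":0,"twist":0},{"x":0,"y":0,"z":0,"twist":0},{"x":0,"y":0,"z":0,"twist":0},{"x":0,"y":0,"z":0,"twist":0},{"x":0,"y":0,"z":0,"twist":0}]' -1 45
python3 -m inch '[{"x":0,"y":-1,"z":0,"twist":0},{"x":0,"y":-1,"z":0,"twist":0},{"x":0,"y":-2,"z":0,"twist":0},{"x":0,"y":-3,"z":0,"twist":0},{"x":0,"y":-5,"z":0,"twist":0},{"x":0,"y":0,"z":0,"twist":0}]'
```

```text
t: 12.25
tool_pos: [0.5624, 0.031, 0.2502]
orientation: [-1.301, 1.053, -1.053]
force: [-0.5, -0.1, 0.7]
opening: 0.0416
t: 12.95
tool_pos: [0.5624, 0.0308, 0.2502]
orientation: [-1.301, 1.053, -1.053]
force: [-0.1, -1.0, 1.1]
opening: 0.0133
t: 13.55
tool_pos: [0.5628, 0.0309, 0.2632]
orientation: [-1.3, 1.052, -1.054]
force: [1.4, 0.3, -7.5]
opening: 0.0134
```

The grasp holds: bar width 13.4 mm and 7.5 N of load. Up and over to the tray.

```bash
python3 -m inch '[{"x":0,"y":-8,"z":0,"twist":0},{"x":0,"y":-12,"z":0,"twist":0},{"x":4,"y":-14,"z":-2,"twist":0},{"x":10,"y":-12,"z":-5,"twist":0},{"x":16,"y":-8,"z":-8,"twist":0},{"x":22,"y":-4,"z":-11,"twist":0},{"x":25,"y":0,"z":-12,"twist":0},{"x":27,"y":0,"z":-13,"twist":0},{"x":27,"y":0,"z":-13,"twist":0},{"x":27,"y":0,"z":-13,"twist":0},{"x":27,"y":0,"z":-13,"twist":0},{"x":27,"y":0,"z":-13,"twist":0}]'
python3 -m inch '[{"x":25,"y":0,"z":-13,"twist":0},{"x":22,"y":0,"z":-11,"twist":0.03},{"x":16,"y":0,"z":-8,"twist":0.05},{"x":10,"y":0,"z":-6,"twist":0.06},{"x":5,"y":0,"z":-4,"twist":0.06},{"x":0,"y":0,"z":0,"twist":0.06},{"x":0,"y":0,"z":0,"twist":0.06},{"x":0,"y":0,"z":0,"twist":0.04},{"x":0,"y":0,"z":0,"twist":0.03},{"x":0,"y":0,"z":0,"twist":0},{"x":0,"y":0,"z":0,"twist":0}]'
python3 - <<'E'
from h import *
go(482,-288,-10.2,None)
c=imaging.read_camera('top')
cv2.imwrite('pics/t5.png',c["color"][:,:,::-1])
c=imaging.read_camera('side')
cv2.imwrite('pics/s5.png',c["color"][:,:,::-1])
E
```

```text
t: 14.75
tool_pos: [0.505, -0.1999, 0.3215]
orientation: [-1.301, 1.052, -1.055]
force: [-0.0, 0.3, -7.4]
opening: 0.0136
t: 15.85
tool_pos: [0.4785, -0.2825, 0.321]
orientation: [-1.119, 1.339, -1.341]
force: [0.7, 0.1, -7.4]
opening: 0.0134
t 15.85 tcp [ 478.5 -282.5  321. ] tip z 135.0 down axis [ 0.001 -0.001 -1.   ] yaw -10.3 F [ 0.69  0.13 -7.36] open 0.0134
shift tool xyz [4.8 0.  4.4] twist -0.0017
```

View pics/t5.png

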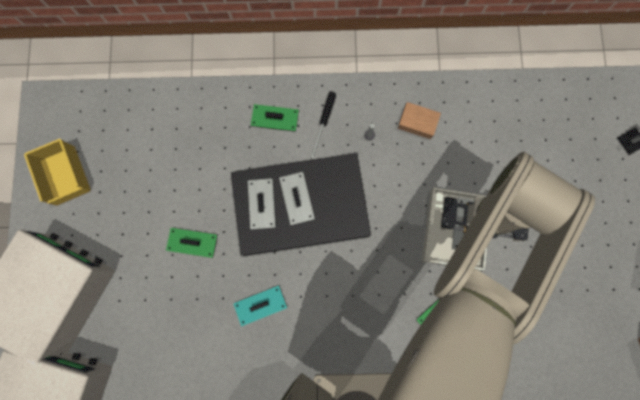

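View pics/s5.png

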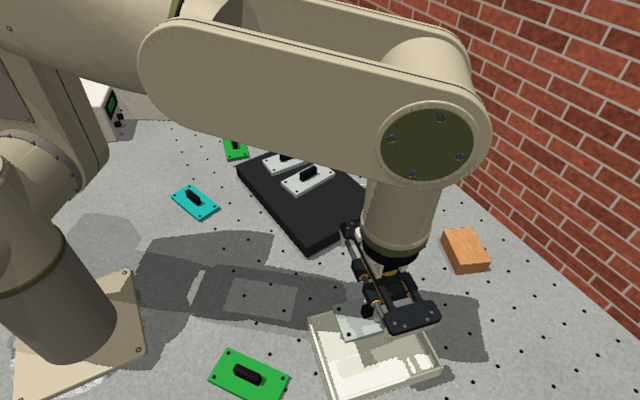

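The plate is held level over the tray (side image around (360,325)). I lower it, slowing near the floor.

```bash
python3 -m inch '[{"x":2,"y":5,"z":2,"twist":0},{"x":2,"y":10,"z":2,"twist":0},{"x":0.8,"y":15,"z":0.4,"twist":0},{"x":0,"y":18,"z":0,"twist":0},{"x":0,"y":18,"z":0,"twist":0},{"x":0,"y":15,"z":0,"twist":0},{"x":0,"y":10,"z":0,"twist":0},{"x":0,"y":8,"z":0,"twist":0},{"x":0,"y":5,"z":0,"twist":0},{"x":0,"y":3,"z":0,"twist":0},{"x":0,"y":1,"z":0,"twist":0},{"x":0,"y":0,"z":0,"twist":0}]'
python3 -c "
from h import *
go(482,-288,-10.2,19.7)"
```

```text
t: 17.15
tool_pos: [0.4825, -0.2876, 0.2126]
orientation: [-1.118, 1.34, -1.341]
force: [-0.1, -0.6, -8.0]
opening: 0.0136
t 17.15 tcp [ 482.5 -287.6  212.6] tip z 26.6 down axis [ 0.001 -0.    -1.   ] yaw -10.32 F [-0.1  -0.62 -8.01] open 0.0136
shift tool xyz [ 0.5  6.9 -0.4] twist -0.0021
```

```bash
python3 -m inch '[{"x":0,"y":1,"z":0,"twist":0},{"x":0,"y":1,"z":0,"twist":0},{"x":0,"y":1,"z":0,"twist":0},{"x":0,"y":1,"z":0,"twist":0},{"x":0,"y":0.5,"z":0,"twist":0},{"x":0,"y":0.5,"z":0,"twist":0},{"x":0,"y":0,"z":0,"twist":0}]'
python3 -m inch '[{"x":0,"y":0.5,"z":0,"twist":0},{"x":0,"y":0.5,"z":0,"twist":0},{"x":0,"y":0,"z":0,"twist":0}]'
python3 -m inch '[{"x":0,"y":0.4,"z":0,"twist":0},{"x":0,"y":0,"z":0,"twist":0}]'
```

```text
t: 17.85
tool_pos: [0.4822, -0.2875, 0.207]
orientation: [-1.119, 1.341, -1.341]
force: [-0.9, 0.9, -7.6]
opening: 0.0138
t: 18.15
tool_pos: [0.4822, -0.2875, 0.206]
orientation: [-1.119, 1.341, -1.341]
force: [0.3, -0.1, -7.8]
opening: 0.0137
t: 18.35
tool_pos: [0.4823, -0.2875, 0.2057]
orientation: [-1.118, 1.341, -1.341]
force: [0.2, 0.1, -6.9]
opening: 0.0138
```

```bash
python3 -m inch '[{"x":0,"y":0.4,"z":0,"twist":0},{"x":0,"y":0,"z":0,"twist":0}]'
python3 -m inch '[{"x":0,"y":0.4,"z":0,"twist":0},{"x":0,"y":0,"z":0,"twist":0}]'
```

```text
t: 18.55
tool_pos: [0.4823, -0.2875, 0.2057]
orientation: [-1.118, 1.341, -1.341]
force: [-2.7, 1.0, -2.7]
opening: 0.0137
t: 18.75
tool_pos: [0.4823, -0.2875, 0.2057]
orientation: [-1.119, 1.341, -1.341]
force: [-4.0, 2.5, 3.2]
opening: 0.0138
```

Landed: the load is off the wrist. Open and withdraw.

```bash
python3 -m inch '[{"x":0,"y":0,"z":0,"twist":0},{"x":0,"y":0,"z":0,"twist":0},{"x":0,"y":0,"z":0,"twist":0},{"x":0,"y":0,"z":0,"twist":0},{"x":0,"y":0,"z":0,"twist":0}]' -0.1
python3 -m inch '[{"x":0,"y":-3,"z":0,"twist":0},{"x":0,"y":-6,"z":0,"twist":0},{"x":0,"y":-10,"z":0,"twist":0},{"x":0,"y":-20,"z":0,"twist":0},{"x":0,"y":-30,"z":0,"twist":0},{"x":0,"y":-35,"z":0,"twist":0},{"x":0,"y":-35,"z":0,"twist":0},{"x":0,"y":-20,"z":-15,"twist":0},{"x":0,"y":0,"z":-30,"twist":0},{"x":0,"y":0,"z":-30,"twist":0},{"x":0,"y":0,"z":-15,"twist":0},{"x":0,"y":0,"z":0,"twist":0}]'
python3 - <<'E'
from h import *
c,W=cloud('top')
cv2.imwrite('pics/t6.png',c["color"][:,:,::-1])
c=imaging.read_camera('side')
cv2.imwrite('pics/s6.png',c["color"][:,:,::-1])
s=robot.read_state();print(s["tool_pos"],s["force"],s["opening"])
E
```

```text
t: 19.25
tool_pos: [0.4824, -0.2876, 0.2051]
orientation: [-1.118, 1.34, -1.341]
force: [-0.6, -0.2, -0.2]
opening: 0.0414
t: 20.45
tool_pos: [0.3925, -0.2712, 0.365]
orientation: [-1.118, 1.34, -1.343]
force: [-0.0, 0.3, 0.7]
opening: 0.042
[ 0.39396243 -0.27151478  0.36499768] [-0.37577117  0.17739395 -0.25436316] 0.04144923265773928
```

View pics/t6.png

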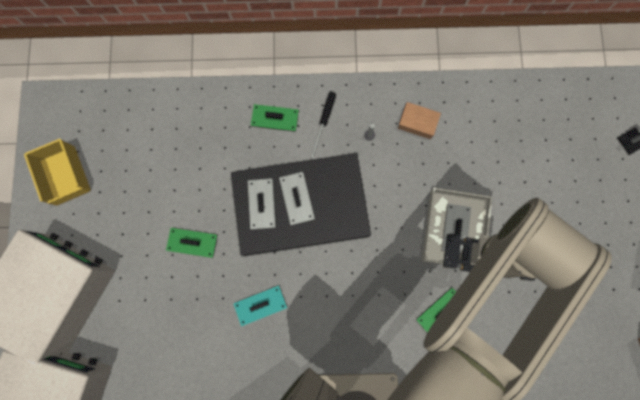

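View pics/s6.png

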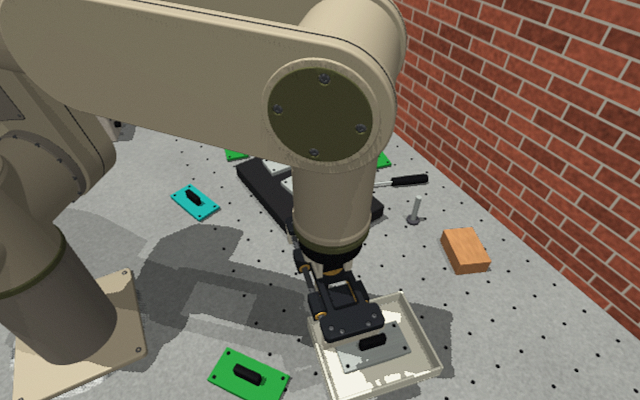

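The plate lies in the tray, bar up (side image (372,345)); the good plates are at (261,203) and (297,198) as before. I move the arm aside for one measured check.

```bash
python3 -m inch '[{"x":-15,"y":0,"z":0,"twist":0},{"x":-30,"y":0,"z":0,"twist":0},{"x":-35,"y":0,"z":0,"twist":0},{"x":-35,"y":0,"z":0,"twist":0},{"x":-35,"y":0,"z":0,"twist":0},{"x":-15,"y":0,"z":0,"twist":0},{"x":0,"y":0,"z":0,"twist":0}]'
python3 - <<'E'
from h import *
c,W=cloud('top')
cv2.imwrite('pics/t7.png',c["color"][:,:,::-1])
w=np.radians(-10.2); T=np.array([[np.cos(w),np.sin(w)],[-np.sin(w),np.cos(w)]])
L=(W[...,:2]-[.482,-.288])@T.T*1000; z=W[...,2]*1000
m=(abs(L[...,0])<95)&(abs(L[...,1])<75)&(z>10)&(z<25)
A=np.c_[L[m],np.ones(m.sum())]; k,*_=np.linalg.lstsq(A,z[m],rcond=None)
print("plate pts",m.sum(),"slope",k,"mid-z",np.median(z[m]),"centre in tray mm",L[m].mean(0))
b=(abs(L[...,0])<95)&(abs(L[...,1])<75)&(z>33)&(z<60); print("bar",b.sum(),L[b].mean(0),np.median(z[b]))
E
```

```text
t: 21.25
tool_pos: [0.4241, -0.1065, 0.364]
orientation: [-1.12, 1.338, -1.337]
force: [-0.1, -0.2, 0.1]
opening: 0.0418
plate pts 88 slope [1.86308289e-02 1.04401665e-02 1.49123540e+01] mid-z 16.268791318939293 centre in tray mm [ 84.63050082 -12.597194  ]
bar 21 [ 92.66153555 -17.86353322] 34.78674589358791
```

View pics/t7.png

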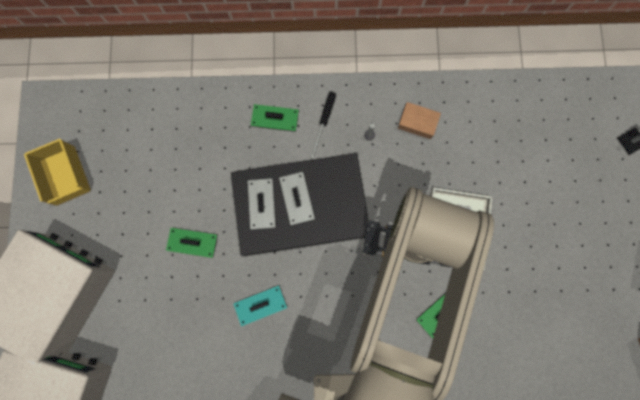

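From the top, the forearm now hides the tray, so I use the side camera for the check.

```bash
python3 - <<'E'
from h import *
c,W=cloud('side')
cv2.imwrite('pics/s7.png',c["color"][:,:,::-1])
w=np.radians(-10.2); T=np.array([[np.cos(w),np.sin(w)],[-np.sin(w),np.cos(w)]])
L=(W[...,:2]-[.482,-.288])@T.T*1000; z=W[...,2]*1000
m=(abs(L[...,0])<85)&(abs(L[...,1])<60)&(z>12)&(z<25)
A=np.c_[L[m],np.ones(m.sum())]; k,*_=np.linalg.lstsq(A,z[m],rcond=None)
print("plate pts",m.sum(),"slope",k,"mid-z",np.median(z[m]),"rect",cv2.minAreaRect(L[m].astype(np.float32)),L[m].mean(0))
b=(abs(L[...,0])<85)&(abs(L[...,1])<60)&(z>36)&(z<60); print("bar",b.sum(),L[b].mean(0),np.median(z[b]))
E
```

```text
plate pts 2163 slope [1.24552582e-03 4.20881214e-03 1.66364039e+01] mid-z 16.568926682460024 rect ((0.2888946533203125, 2.1334762573242188), (131.37548828125, 65.44136810302734), 0.061939336359500885) [-2.10586436 -0.78082922]
bar 219 [-0.54190742  0.61536703] 41.03401710876083
```

View pics/s7.png

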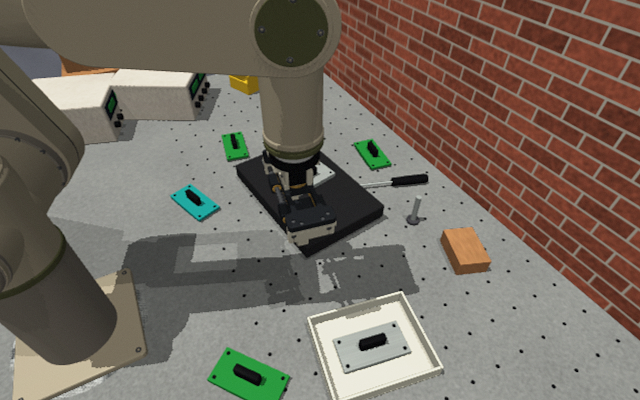

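```bash
python3 -c "
from plant import robot
print(robot.close_job(), robot.read_state()['t'])"
```

```text
the job is handed in; nothing more can be done
the job is handed in; nothing more can be done
```

The bowed plate is in the reject tray, bar up, and the job was handed in soon after the last arm move at t ≈ 21 s (limit 72 s).

- **Finding it:** I pressed the near end of the right-hand steel plate, at top-image pixel (340,199). It gave about 3.3 mm at 5–6 N. It then stopped hard, with the force rising to 13.6 N and almost no further travel. I held it down for over 1 s and let it swing back level.
- **Not tested:** I did not press the other two plates, because that give already marked the bowed one. I could not measure the tilt in the images, so I took it from the depth of travel and the hard stop.
- **Moving it:** I gripped the bar (13.4 mm between the jaws, about 7.5 N of load), carried the plate to the tray and set it down slowly. I opened the jaws only once the load was off the wrist.
- **Last checks (side camera):**
  - The plate is centred within about 2 mm of the tray's middle, tilted less than 0.01 rad, and its top is at 16.6 mm against an expected 17 mm.
  - The two good plates look unmoved by eye in the top image, as do the post, parts box and screwdriver.
  - The gripper is clear of everything and reads no load.
- **Check that failed:** A first top-camera measurement of the tray was useless because the forearm hid it, so I repeated it from the side.

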